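Slide the stock tray home past its spring catch

ROBOT

A 7-joint arm with a two-finger parallel gripper is mounted at the origin on the work surface. World frame = base frame: x ahead of the robot, y to its left, z up, the work surface at z = 0. Lengths are in m, angles in degrees, forces in N, time in s.
With the tool pointing down it reaches from about 0.4 to 0.85 m from the base axis. Payload 6.9 kg.
Tool frame: the origin (TCP) lies midway between the tips of the shut fingers; the grasp point (between the pads) lies 19 mm behind it; x points along the fingers, z is the direction in which the jaws open and shut, and the axes are right-handed (so a half turn about x gives the same grasp; the last joint's range is limited). The gripper opens to 85 mm and grips with 20 to 120 N. Pads are 22 mm wide; open, the fingers measure 114 mm over their backs; the gripper's body (76 mm by 85 mm) begins 54 mm behind the grasp point. The pads swing forward as they close: fully open they stand 13 mm farther back than shut.
Start: joints at [75.086, 29.078, -13.613, 85.955, 7.202, 65.827, -8.869], TCP at [0.224, -0.584, 0.231] pointing down, gripper open.
Joint ranges: [-176.47, 176.47], [-13.61, 117.27], [-81.72, 77.17], [0.22, 143.17], [-87.28, 267.28], [10, 112.55], [-165.47, 165.47]. Speed limits (degrees/s): [136.94, 136.94, 180, 180, 180, 180, 180].

INTERFACE

Orientations are given as a 3x3 rotation matrix whose columns are the frame's x, y, z axes.
In Python, from station import r, cams gives the robot as it stands.
- The arm moves only by the tool arm_command, never from a script. Its argument "rows" is a list of rows, each a list of 3 entries, a list of its own where there are three numbers: the gripper's target within -1 to 1 (shut at 1, half-way at 0, fully open at -1), then the shift along the tool's x, y, z in mm, then the turn, a rotation vector about the tool's x, y, z in units of 8 degrees (1.0 is 8 degrees). A call has 1 to 10 rows; each row is the pose to reach, as a shift and turn from the pose commanded when the call began, along the tool's axes at that moment; what a row does not reach only later rows make up. A row lasts 1/10 s, in which the tool goes at most 50 mm and 8.59 degrees, less where a joint would pass 70% of its speed; a pose out of reach is approached as far as the arm can. A call with a gripper value outside its range is refused whole. The fingers move at their own pace and stop on an object; the grip force is fixed at half the most. Time passes only in rows, so rows that repeat a pose let the fingers close. It gives the time, the measured TCP pose, the force and the opening at its end, in the units of the state.
- r.state(): the state, without advancing time (a new reading comes with each control period).
- cams.get_image(name): name is "scene" or "top"; returns the picture (480x640x3 uint8, blue, green, red); there is no depth.
- cams.camera_info(name): a dict with "mtx" (3x3 intrinsics, pixels), "k1" (the pictures are not rectified: a ray, as slopes to the right and down, at radius r is drawn at 1 + k1 r^2 times it, then the intrinsics apply), "world_to_cam" (4x4, takes a point from world to camera coordinates). Camera axes: x right, y down, z forward; pixel columns grow to the right and rows downward; lengths in m; the calibration is good to about 2 mm. A picture is of the moment at which its call begins. camera_info takes no time and is no camera call.
- r.job_done(): hands the job in, once; it reports no verdict.
The state is a dict: "time_s": time; "joint_pos": joint angles; "dq": joint speeds; "joint_torque": joint torques, N m; "ee_pos": TCP position; "orientation": TCP orientation; "ft_force": force on the tool from outside, world axes, zero at the start; "moment": the same for the moment, N m; "gripper_width": finger opening in m.
Only numpy, scipy, OpenCV 4.12 (cv2) and the standard library are available. Lean on these libraries where they do the work, as an engineer would, in place of code of your own. Each camera call takes 0.05 s, during which the arm holds its last target.

TASK

On the pharmacy counter, press the red pad of the spring catch down with a fingertip and, keeping it held down, push the green tray by its yellow lug past the catch until the tray is fully home against its end stop; then let go so that the catch springs up behind the lug, and move clear. Only press and push gently, grip and lift nothing, and leave the jars standing untouched in the tray and everything else on the counter where it is.

Things in the scene. Friction and masses are not known exactly. Their poses are not given: they have to be found in the camera images.
- runner: Fixed aluminium base plate (200 x 295 x 8 mm) with rails carrying the green tray; placed and turned differently each time. Origin on the counter (z 0) under mid tray width. +y: direction in which the tray is pushed home; +x: side of lug and catch. Plate covers x -65 to 135, y -135 to 160 mm; grey end stop, 48 mm tall, at y 142 to 156 mm.
- tray_travel (a joint): Travel (m) along runner +y of the open green tray, 110 x 180 mm, top 68 mm above the counter. 0 = farthest back, 0.081 = home at the end stop; starts at 0 to 0.03. About 1.5 N friction, stays where left, cannot lift off. With the catch up it cannot pass 0.035 (lug meets tooth); past 0.075 the tooth can spring up behind the lug.
- tray: The green tray with its yellow push lug. Origin: under the centre of the tray's underside, at runner x 0, y (-30 + travel), z 18 mm; axes as the runner's. The lug on its +x side: runner x 55 to 128 mm, 28 mm long in travel, 38 to 80 mm above the counter, flat upright rear (-y) face to push on, sloped front. 2 to 5 N towards +y moves the tray.
- lug_face (a point): Point on the lug's upright rear face to push at, 60 mm above the counter, in line with the middle of the pad's free strip: runner x 105, y (-63 + tray travel) mm.
- catch: Red pad of the spring catch, a flat strip beside the tray, passing under the lug: runner x 60 to 125, y -135 to 30 mm, 8 mm thick. Origin on its top face, 34 mm above the counter when up, at runner x 105, y -52.5 mm: middle of the free strip x 85 to 125 mm where a finger can press and slide along. Axes as the runner's. Pressed anywhere, pad and tooth go straight down together.
- catch_press (a joint): How far (m) the catch is pressed: 0 up, 0.016 bottomed. Spring 2.4 N at first, 7.6 N at 0.013. Its steel tooth (runner x 60 to 80, y 0 to 12 mm, top 48 mm above the counter when up) blocks the lug and clears the lug's underside when pressed more than 0.010. It springs up when let go, unless the lug is over it.
- pill_jar: white pill jar with a blue cap, 42 mm diameter, 70 mm tall, standing loose in the tray (tray floor 23 mm above the counter). Origin: centre of its underside, z up. Not to be touched.
- amber_jar: amber jar with a white cap, 40 mm diameter, 65 mm tall, standing loose in the tray (tray floor 23 mm above the counter). Origin: centre of its underside, z up. Not to be touched.
- carton: red carton 60 x 45 x 95 mm standing on the counter. Origin: centre of its underside, z up. A bystander, not to be moved.
- tin: low aluminium tin, 60 mm diameter, 40 mm tall, standing near the pad side of the runner. Origin: centre of its underside, z up. A bystander, not to be moved.
- glass: empty drinking glass, 70 mm diameter, 110 mm tall. Origin: centre of its underside, z up. A bystander, not to be moved.
- spray_bottle: white bottle with a green label, 68 mm diameter, 180 mm tall. Origin: centre of its underside, z up. A bystander, not to be moved.
- stapler: blue desk stapler about 145 x 36 x 55 mm. Origin: centre of its underside, z up. A bystander, not to be moved.

How it is judged (in metres and radians):
On the way, in this order (a step that is already met when the one before it is completed fails the run):
1. a finger holds the catch pad down (over 9 mm) while the lug is still before the tooth (value of joint catch_press above 0.009 m and contact force between the fingers and catch above 0.5 N and value of joint tray_travel below 0.04 m), for 0.1 s.
2. the lug is over the tooth with the finger still holding the pad down (value of joint catch_press above 0.009 m and contact force between the fingers and catch above 0.5 N and value of joint tray_travel above 0.045 m).
At the end, for the whole second after the job is handed in: The tray is home (travel over 75.5 of 81 mm) and at rest, the catch is up behind the lug (pressed less than 3 mm), both jars stand upright in the tray, and no other thing has moved more than 20 mm (value of joint tray_travel above 0.0755 m and value of joint catch_press below 0.003 m and not (velocity of joint tray_travel above 0.005 m/s or velocity of joint tray_travel below -0.005 m/s) and angle between each of pill_jar, amber_jar's own z axis and vertical below 0.2 rad and height (world z) of pill_jar between 0.018 and 0.03 m and x of pill_jar in the frame of tray between -0.05 and 0.05 m and height (world z) of amber_jar between 0.018 and 0.03 m and x of amber_jar in the frame of tray between -0.05 and 0.05 m and distance of each of carton, tin, glass, spray_bottle, stapler from where it was at the start of the episode below 0.02 m); the robot touches nothing.
It fails at once if a jar in the tray is touched by the robot, lifted or tipped over (height (world z) of any of pill_jar, amber_jar above 0.04 m or angle between any of pill_jar, amber_jar's own z axis and vertical above 0.5 rad or contact force between any of the fingers, the arm and pill_jar above 1 N or contact force between any of the fingers, the arm and amber_jar above 1 N).
It fails at once if another thing on the counter is moved by more than 20 mm, lifted or tipped (distance of any of carton, tin, glass, spray_bottle, stapler from where it was at the start of the episode above 0.02 m or angle between any of carton, tin, glass, spray_bottle, stapler's own z axis and vertical above 0.4 rad).
It fails at once if the tray or its lug is gripped hard or rammed (over 40 N) (contact force between the fingers and tray above 40 N).
It fails at once if the catch pad is pressed with over 60 N (contact force between the fingers and catch above 60 N).
It also fails if it takes over 35 s, if anything falls off the work surface, if the arm or the gripper's body presses on something with over 40 N, if the wrist force passes 120 N, or if a joint passes its speed limit or range.

## Working session

There is one attempt and no reset: what is moved stays moved. The work goes in short steps, Python scripts to look and compute and a tool call to move; the robot and the scene stay as the last step left them, time stands still between calls to the robot, and variables do not carry over. Pictures are saved under pics/ and viewed, and the job is handed in when it is done.

Besides the shell and the picture viewer there is one more tool, called after "Call:" as name(argument=value, ...) on one line, values as JSON. arm_command: Moves the arm, as the interface text tells. Its arguments: {"type":"object","properties":{"rows":{"type":"array","items":{"type":"array"}}},"required":["rows"]}

```bash
ls; mkdir -p pics; python3 - <<'E'
from station import r,cams
import cv2
s=r.state();print(s)
for n in("scene","top"):
    cv2.imwrite(f"pics/{n}0.png",cams.get_image(n)); print(cams.camera_info(n))
E
```

```text
pics
{'time_s': 0.0, 'joint_pos': array([ 75.0839448 ,  29.12514574, -13.60817392,  86.01005048,
         7.20075843,  65.82705369,  -8.86992438]), 'dq': array([-0.05720921, -0.00096258, -0.07390016, -0.03671275,  0.01126582,
        0.07172456, -0.01882879]), 'joint_torque': array([-6.72799597e-04, -6.20602512e+01, -2.18643486e+00, -2.49656940e+01,
        1.28302988e-02,  1.18908918e-02,  1.74800675e-05]), 'ee_pos': array([ 0.22332006, -0.58318694,  0.23042525]), 'orientation': array([[-6.69957798e-04,  9.33830555e-01,  3.57715035e-01],
       [ 1.68001902e-03,  3.57715661e-01, -9.33829044e-01],
       [-9.99998364e-01, -2.46579890e-05, -1.80850749e-03]]), 'ft_force': array([0.06742543, 0.14263184, 0.46531423]), 'moment': array([0.04809778, 0.01034456, 0.05472587]), 'gripper_width': 0.08537556575435643}
{'mtx': array([[452.30255852,   0.        , 314.98171595],
       [  0.        , 452.30255852, 237.02280592],
       [  0.        ,   0.        ,   1.        ]]), 'k1': 0.02929848502734507, 'world_to_cam': array([[ 0.70618547,  0.70797451,  0.00861223, -0.39047412],
       [ 0.49820356, -0.48822821, -0.71653781, -0.23403358],
       [-0.50308577,  0.51029924, -0.69749509,  1.48317195],
       [ 0.        ,  0.        ,  0.        ,  1.        ]])}
{'mtx': array([[471.31854088,   0.        , 317.66400147],
       [  0.        , 471.31854088, 238.28130573],
       [  0.        ,   0.        ,   1.        ]]), 'k1': 0.010434772204458846, 'world_to_cam': array([[ 0.00884753, -0.9999155 ,  0.00952428, -0.02399458],
       [-0.98471928, -0.01036891, -0.17384024,  0.58155461],
       [ 0.1739243 , -0.00784069, -0.98472781,  1.12603593],
       [ 0.        ,  0.        ,  0.        ,  1.        ]])}
```

View pics/top0.png

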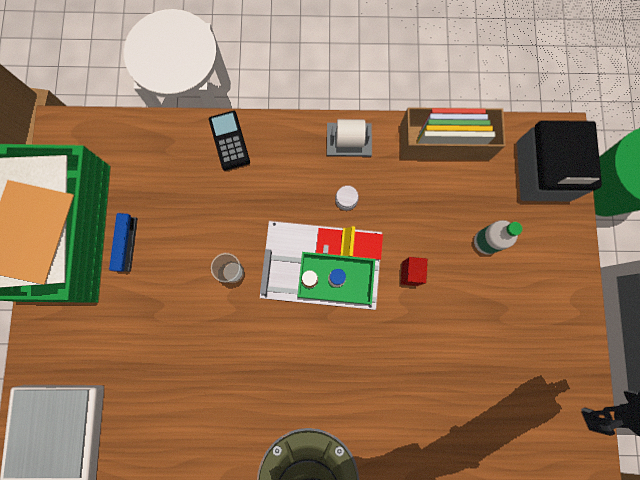

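View pics/scene0.png

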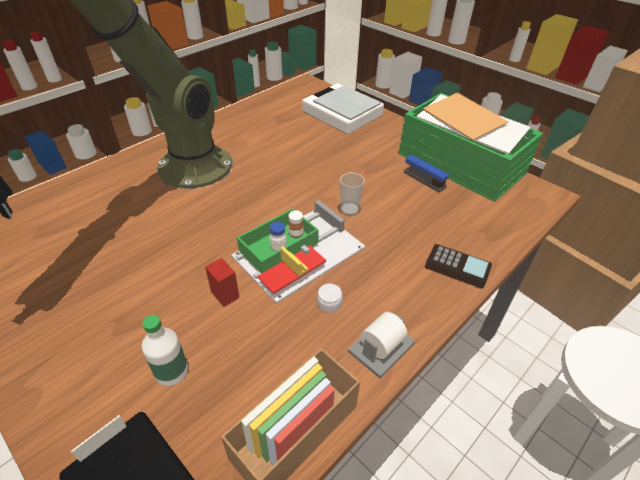

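The top view shows the runner at about (320,265). The end stop is at the left (265,272), the red pad at (350,242), the yellow lug at (348,240), the tin at (347,197), the carton at (414,270) and the glass at (228,268). I'll zoom in on both views.

```bash
python3 - <<'E'
import cv2
t=cv2.imread("pics/top0.png")[180:320,250:430]; cv2.imwrite("pics/topz.png",cv2.resize(t,None,fx=4.4,fy=4.2,interpolation=cv2.INTER_CUBIC))
t=cv2.imread("pics/scene0.png")[190:320,200:380]; cv2.imwrite("pics/scz.png",cv2.resize(t,None,fx=4.4,fy=4.4,interpolation=cv2.INTER_CUBIC))
E
```

```text
(no output)
```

View pics/topz.png

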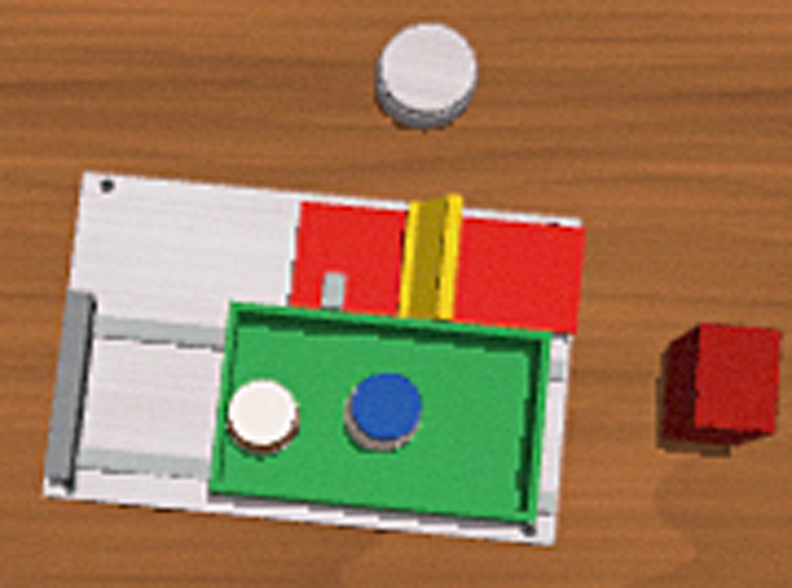

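View pics/scz.png

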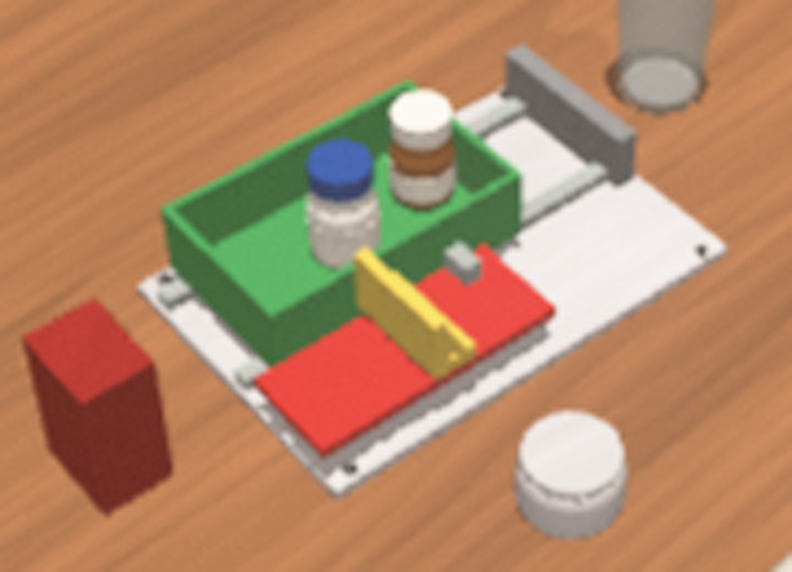

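```bash
cat > h.py <<'E'
import numpy as np
from station import r,cams
I={n:cams.camera_info(n) for n in("scene","top")}
def proj(n,P):
    c=I[n];P=np.atleast_2d(P);q=(c["world_to_cam"]@np.c_[P,np.ones(len(P))].T).T[:,:3]
    s=q[:,:2]/q[:,2:3];s=s*(1+c["k1"]*(s**2).sum(1,keepdims=True))
    return s@np.diag([c["mtx"][0,0],c["mtx"][1,1]])+c["mtx"][:2,2]
def R2W(p,P):
    P=np.atleast_2d(P)/1000.;c,s=np.cos(p[2]),np.sin(p[2])
    return np.c_[p[0]+c*P[:,0]-s*P[:,1],p[1]+s*P[:,0]+c*P[:,1],P[:,2]]
E
cat > fit.py <<'E'
from h import *
from scipy.optimize import least_squares
T=1e3 # flag
pts=[("top",135,160,8,0,83,172),("top",-65,160,8,0,43,497),("top",-65,-135,8,0,553,544),("top",125,30,34,0,302,203),("top",125,-135,34,0,586,228),("top",60,-135,34,0,576,333),
("scene",135,160,8,0,727,247),("scene",135,-135,8,0,338,495),("scene",-65,-135,8,0,138,288),("scene",125,-135,34,0,322,455),("scene",125,30,34,0,554,310),("scene",60,-135,34,0,254,382),
("top",55,-120,68,1,549,334),("top",-55,-120,68,1,533,523),("top",-55,60,68,1,210,493),("top",55,60,68,1,229,302),
("scene",55,-120,68,1,272,317),("scene",-55,-120,68,1,163,210),("scene",-55,60,68,1,410,82),("scene",55,60,68,1,520,178)]
def px(n,u,v):
    ox,oy,fx,fy=(250,180,4.4,4.2) if n=="top" else (200,190,4.4,4.4)
    return np.array([(u+.5)/fx-.5+ox,(v+.5)/fy-.5+oy])
def f(p):
    return np.concatenate([proj(n,R2W(p,[x,y+m*p[3],z]))[0]-px(n,u,v) for n,x,y,z,m,u,v in pts])
s=least_squares(f,[.55,-.03,0,10],loss="soft_l1",x_scale=[.01,.01,.01,1])
p=s.x;print(p,np.degrees(p[2]));print(f(p).reshape(-1,2).round(1))
print("lug face",R2W(p,[105,-63+p[3],60]),"pad",R2W(p,[105,-52.5,34]))
for n,q in(("lug_top","top"),):
    for z,y in((80,-63),(38,-63),(80,-35)):
        for x in(55,128): print(z,y,x,(proj("top",R2W(p,[x,y+p[3],z]))[0]-[250,180])*[4.4,4.2],(proj("scene",R2W(p,[x,y+p[3],z]))[0]-[200,190])*4.4)
np.save("p.npy",p)
E
python3 fit.py
```

```text
[ 0.48538408 -0.03875761 -0.08878555  3.9792628 ] -5.087037208050046
[[ 0.4  0.3]
 [ 0.4 -0.1]
 [ 0.6  0.2]
 [ 0.1 -0.4]
 [ 0.2 -0. ]
 [ 0.5  0.2]
 [ 0.2 -0.1]
 [-0.2 -0.6]
 [-0.1 -0.6]
 [ 0.3 -1. ]
 [ 0.7 -0.6]
 [ 0.  -0.6]
 [ 0.8 -0.6]
 [ 0.9 -0.4]
 [-0.2 -0.6]
 [ 0.2 -0.2]
 [ 0.1 -0.1]
 [-0.1 -0.5]
 [-0.1 -0.6]
 [ 1.  -1. ]]
lug face [[ 0.58473719 -0.10685611  0.06      ]] pad [[ 0.58531538 -0.10036106  0.034     ]]
80 -63 55 [450.23574526 317.55903407] [353.7776192 252.1732655]
80 -63 128 [461.3478862  194.01996275] [435.40447905 327.3983406 ]
38 -63 55 [444.19962745 327.23734252] [357.06230566 303.77469612]
38 -63 128 [454.99012495 207.87089271] [436.62541542 378.8787121 ]
80 -35 55 [399.56799228 312.80093762] [393.79584852 229.62420546]
80 -35 128 [411.23515349 189.34104588] [475.90970058 303.10721366]
```

```bash
cat > go.py <<'E'
import sys
from h import *
from scipy.spatial.transform import Rotation as Ro
p=np.load("p.npy");s=r.state();R=s["orientation"];e=s["ee_pos"]
a=p[2];Rt=np.array([[0,np.sin(-a)*0,np.cos(a)],[0,0,np.sin(a)],[-1,0,0]],float);Rt[:,1]=np.cross(Rt[:,2],Rt[:,0])
c,si=np.cos(a),np.sin(a);d=e[:2]-p[:2]
print("t",s["time_s"],"runner xyz mm",(np.array([c*d[0]+si*d[1],-si*d[0]+c*d[1],e[2]])*1000).round(1))
print("ft runner",np.round([c*s["ft_force"][0]+si*s["ft_force"][1],-si*s["ft_force"][0]+c*s["ft_force"][1],s["ft_force"][2]],2),"w",s["gripper_width"],"rows y-tilt")
print("turn units",(np.degrees(Ro.from_matrix(R.T@Rt).as_rotvec())/8).round(3))
if len(sys.argv)>3:
    w=R2W(p,[float(v) for v in sys.argv[1:4]])[0];print("target",w,"shift mm",((R.T@(w-e))*1000).round(1))
E
python3 go.py 105 -80 150
python3 - <<'E'
from h import *
p=np.load("p.npy")
# objects' base positions in runner frame by ray at height
def ray(n,u,v,z):
    from scipy.optimize import fsolve
    w=fsolve(lambda q:proj(n,[q[0],q[1],z])[0]-[u,v],[.5,0]);d=w-p[:2];c,s=np.cos(p[2]),np.sin(p[2])
    return w.round(3),(1000*np.array([c*d[0]+s*d[1],-s*d[0]+c*d[1]])).round()
print("tin",ray("top",347,196.5,.04),"carton",ray("top",417.5,270,.095),"glass",ray("top",232,272,0),"bottle cap",ray("top",514,229,.18),"pill",ray("top",337.5,277,.093),"amber",ray("top",309.5,278,.088))
E
```

```text
t 0.1 runner xyz mm [-212.7 -565.6  230.5]
ft runner [-0.33  0.01 -0.93] w 0.08508928331492294 rows y-tilt
turn units [-7.994e+00 -1.000e-02 -6.000e-03]
target [ 0.58287698 -0.12775274  0.15      ] shift mm [  81.   498.7 -296.7]
tin (array([ 0.693, -0.093]), array([212., -35.])) carton (array([ 0.5  , -0.256]), array([  34., -215.])) glass (array([0.5  , 0.201]), array([ -6., 240.])) bottle cap (array([ 0.585, -0.455]), array([ 136., -406.])) pill (array([ 0.482, -0.066]), array([ -1., -27.])) amber (array([0.479, 0.001]), array([-10.,  39.]))
```

Call:
arm_command(rows=[[1,[0,15,-9],[-0.25,0,0]],[1,[0,45,-27],[-0.75,0,0]],[1,[0,80,-48],[-1.3,0,0]],[1,[0,115,-68],[-1.85,0,0]],[1,[0,150,-89],[-2.4,0,0]],[1,[0,185,-110],[-2.95,0,0]],[1,[0,220,-131],[-3.5,0,0]],[1,[0,255,-152],[-4.1,0,0]],[1,[0,280,-167],[-4.5,0,0]],[1,[0,290,-173],[-4.7,0,0]]])

```text
time_s: 1.1
ee_pos: [0.4347, -0.3138, 0.2315]
orientation: [[0.001, 0.514, 0.858], [0.001, 0.858, -0.514], [-1.0, 0.002, 0.0]]
ft_force: [-0.4, 0.4, -0.0]
gripper_width: 0.0002
```

```bash
python3 go.py 105 -80 150
```

```text
t 1.1 runner xyz mm [ -26.1 -278.4  231.5]
ft runner [-0.4   0.33 -0.02] w 0.0002485203826213899 rows y-tilt
turn units [-3.228  0.004 -0.012]
target [ 0.58287698 -0.12775274  0.15      ] shift mm [ 81.9 235.6  31.5]
```

Call:
arm_command(rows=[[1,[0,20,3],[-0.3,0,0]],[1,[0,55,7],[-0.8,0,0]],[1,[0,90,12],[-1.3,0,0]],[1,[0,125,17],[-1.8,0,0]],[1,[10,160,21],[-2.3,0,0]],[1,[25,195,26],[-2.8,0,0]],[1,[45,225,30],[-3.1,0,0]],[1,[70,236,31.5],[-3.23,0,0]],[1,[82,236,31.5],[-3.23,0,0]],[1,[82,236,31.5],[-3.23,0,0]]])

```text
time_s: 2.1
ee_pos: [0.5809, -0.1343, 0.1473]
orientation: [[-0.004, 0.098, 0.995], [-0.0, 0.995, -0.098], [-1.0, -0.0, -0.004]]
ft_force: [-1.0, -0.1, 0.5]
gripper_width: 0.0002
```

```bash
python3 go.py 105 -80 44; python3 - <<'E'
from h import *
import cv2
for n,(a,b,c,d) in {"scene":(150,300,190,370),"top":(150,320,250,430)}.items():
    cv2.imwrite(f"pics/{n}1.png",cv2.resize(cams.get_image(n)[a:b,c:d],None,fx=3.5,fy=3.5,interpolation=cv2.INTER_CUBIC))
E
```

```text
t 2.1 runner xyz mm [103.6 -86.7 147.3]
ft runner [-1.   -0.2   0.45] w 0.00017820517623157582 rows y-tilt
turn units [-0.07  -0.03   0.003]
target [ 0.58287698 -0.12775274  0.044     ] shift mm [103.3   6.8   1.8]
```

View pics/scene1.png

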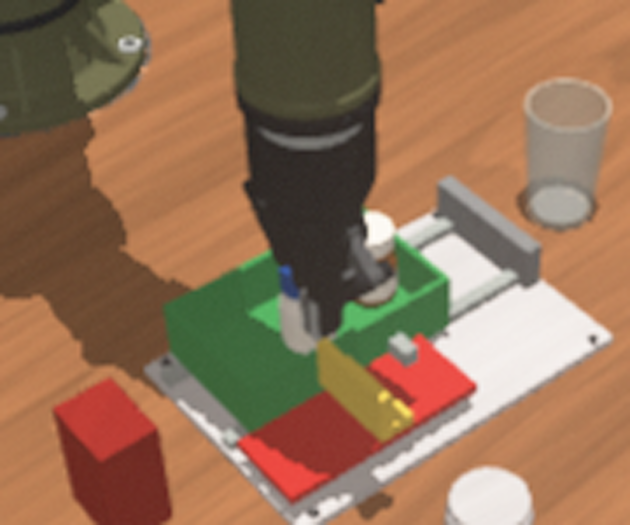

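View pics/top1.png

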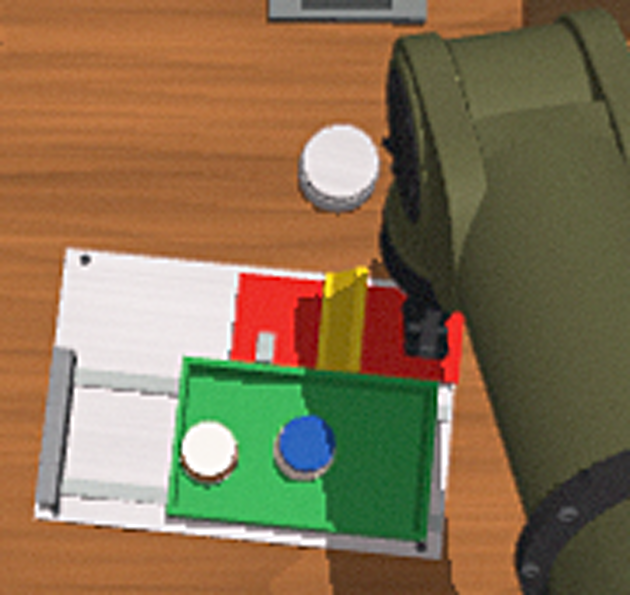

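The tip is above the red pad behind the lug (top view about (428,335) in the crop), clear of the jars, tin and carton. Re-reading after settling.

```bash
python3 go.py 105 -80 44
```

```text
t 2.2 runner xyz mm [104.8 -87.3 149.7]
ft runner [ 0.29 -1.22  0.05] w 0.0001745322816263228 rows y-tilt
turn units [-0.08  -0.001  0.006]
target [ 0.58287698 -0.12775274  0.044     ] shift mm [1.057e+02 7.400e+00 1.000e-01]
```

Call:
arm_command(rows=[[1,[15,2,0],[-0.03,0,0]],[1,[35,4,0],[-0.05,0,0]],[1,[55,6,0],[-0.08,0,0]],[1,[75,7,0],[-0.08,0,0]],[1,[90,7,0],[-0.08,0,0]],[1,[100,7,0],[-0.08,0,0]],[1,[104,7,0],[-0.08,0,0]],[1,[106,7,0],[-0.08,0,0]],[1,[106,7,0],[-0.08,0,0]],[1,[106,7,0],[-0.08,0,0]]])

```text
time_s: 3.2
ee_pos: [0.5836, -0.1266, 0.044]
orientation: [[0.001, 0.087, 0.996], [-0.0, 0.996, -0.087], [-1.0, -0.0, 0.001]]
ft_force: [-0.1, -0.3, -0.2]
gripper_width: 0.0004
```

```bash
python3 go.py 105 -80 35
```

```text
t 3.2 runner xyz mm [105.6 -78.8  44. ]
ft runner [-0.11 -0.33 -0.23] w 0.0003573189624641962 rows y-tilt
turn units [0.014 0.008 0.001]
target [ 0.58287698 -0.12775274  0.035     ] shift mm [ 9.  -1.2 -0.6]
```

Call:
arm_command(rows=[[1,[3,0,0],[0,0,0]],[1,[6,0,0],[0,0,0]],[1,[9,0,0],[0,0,0]],[1,[11,0,0],[0,0,0]],[1,[13,0,0],[0,0,0]],[1,[15,0,0],[0,0,0]],[1,[15,0,0],[0,0,0]]])

```text
time_s: 3.9
ee_pos: [0.5832, -0.1265, 0.0282]
orientation: [[-0.0, 0.087, 0.996], [-0.0, 0.996, -0.087], [-1.0, -0.0, -0.0]]
ft_force: [-1.1, 0.2, 4.7]
gripper_width: 0.0
```

```bash
python3 go.py 105 -80 20
```

```text
t 3.9 runner xyz mm [105.2 -78.7  28.2]
ft runner [-1.12  0.12  4.74] w 4.4372444416770265e-05 rows y-tilt
turn units [ 0.016 -0.     0.   ]
target [ 0.58287698 -0.12775274  0.02      ] shift mm [ 8.2 -1.3 -0.2]
```

Call:
arm_command(rows=[[1,[3,0,0],[0,0,0]],[1,[6,0,0],[0,0,0]],[1,[8,0,0],[0,0,0]],[1,[8,0,0],[0,0,0]],[1,[8,0,0],[0,0,0]],[1,[8,0,0],[0,0,0]]])

```text
time_s: 4.5
ee_pos: [0.5832, -0.1265, 0.0206]
orientation: [[0.0, 0.087, 0.996], [-0.0, 0.996, -0.087], [-1.0, -0.0, 0.0]]
ft_force: [-1.3, -0.7, 7.3]
gripper_width: -0.0002
```

```bash
python3 go.py 105 -80 20
```

```text
t 4.5 runner xyz mm [105.2 -78.7  20.6]
ft runner [-1.23 -0.83  7.29] w -0.00018900080341451342 rows y-tilt
turn units [0.015 0.001 0.001]
target [ 0.58287698 -0.12775274  0.02      ] shift mm [ 0.6 -1.3 -0.2]
```

Call:
arm_command(rows=[[1,[0.3,2,0],[0,0,0]],[1,[0.3,5,0],[0,0,0]],[1,[0.3,8,0],[0,0,0]],[1,[0.3,11,0],[0,0,0]],[1,[0.3,14,0],[0,0,0]],[1,[0.3,17,0],[0,0,0]],[1,[0.3,20,0],[0,0,0]],[1,[0.3,23,0],[0,0,0]],[1,[0.3,25,0],[0,0,0]],[1,[0.3,25,0],[0,0,0]]])

```text
time_s: 5.5
ee_pos: [0.5857, -0.1041, 0.0204]
orientation: [[0.001, 0.088, 0.996], [-0.003, 0.996, -0.088], [-1.0, -0.003, 0.001]]
ft_force: [-1.3, -5.6, 7.3]
gripper_width: 0.0002
```

```bash
python3 go.py 105 7 20;python3 - <<'E'
from h import *
import cv2
for n,(a,b,c,d) in {"scene":(150,300,190,370)}.items():
    cv2.imwrite(f"pics/{n}2.png",cv2.resize(cams.get_image(n)[a:b,c:d],None,fx=3.5,fy=3.5,interpolation=cv2.INTER_CUBIC))
E
```

```text
t 5.5 runner xyz mm [105.7 -56.1  20.4]
ft runner [-0.79 -5.67  7.3 ] w 0.0001840682910312043 rows y-tilt
turn units [0.003 0.009 0.022]
target [ 0.59059118 -0.04109542  0.02      ] shift mm [ 0.3 63.1 -0.7]
```

View pics/scene2.png

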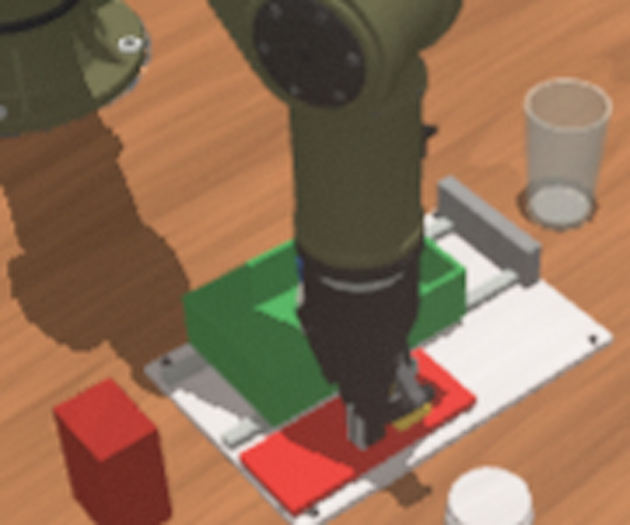

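The finger holds the pad down, touches the lug (about (410,410)) and the tray has started moving. The push force of 5.7 N includes friction on the pad.

Call:
arm_command(rows=[[1,[0.3,3,0],[0,0,0]],[1,[0.3,7,0],[0,0,0]],[1,[0.3,11,0],[0,0,0]],[1,[0.3,15,0],[0,0,0]],[1,[0.3,19,0],[0,0,0]],[1,[0.3,23,0],[0,0,0]],[1,[0.3,27,0],[0,0,0]],[1,[0.3,31,0],[0,0,0]],[1,[0.3,35,0],[0,0,0]],[1,[0.3,38,0],[0,0,0]]])

```text
time_s: 6.55
ee_pos: [0.5891, -0.0665, 0.0201]
orientation: [[0.001, 0.089, 0.996], [-0.004, 0.996, -0.089], [-1.0, -0.003, 0.001]]
ft_force: [-0.2, -7.2, 7.3]
gripper_width: -0.0001
```

```bash
python3 go.py 105 7 20
```

```text
t 6.55 runner xyz mm [105.8 -18.5  20.1]
ft runner [ 0.46 -7.18  7.26] w -0.0001349744667222095 rows y-tilt
turn units [0.    0.009 0.024]
target [ 0.59059118 -0.04109542  0.02      ] shift mm [ 0.  25.5 -0.8]
```

Call:
arm_command(rows=[[1,[0,3,0],[0,0,0]],[1,[0,6,0],[0,0,0]],[1,[0,9,0],[0,0,0]],[1,[0,12,0],[0,0,0]],[1,[0,15,0],[0,0,0]],[1,[0,17,0],[0,0,0]],[1,[0,19,0],[0,0,0]],[1,[0,20,0],[0,0,0]]])

```text
time_s: 7.35
ee_pos: [0.5909, -0.0466, 0.0201]
orientation: [[0.001, 0.089, 0.996], [-0.003, 0.996, -0.089], [-1.0, -0.003, 0.001]]
ft_force: [0.5, -6.2, 6.9]
gripper_width: -0.0003
```

```bash
python3 go.py 105 7 20
```

```text
t 7.35 runner xyz mm [105.8   1.5  20.1]
ft runner [ 1.08 -6.17  6.92] w -0.00028296861460933823 rows y-tilt
turn units [0.001 0.01  0.024]
target [ 0.59059118 -0.04109542  0.02      ] shift mm [ 0.1  5.5 -0.8]
```

Creeping the last few mm to the stop.

Call:
arm_command(rows=[[1,[0,1,0],[0,0,0]],[1,[0,2,0],[0,0,0]],[1,[0,3,0],[0,0,0]],[1,[0,4,0],[0,0,0]],[1,[0,4,0],[0,0,0]]])

```text
time_s: 7.85
ee_pos: [0.5913, -0.0427, 0.0201]
orientation: [[0.001, 0.089, 0.996], [-0.003, 0.996, -0.089], [-1.0, -0.003, 0.001]]
ft_force: [-0.2, -6.6, 7.9]
gripper_width: 0.0
```

```bash
python3 go.py 105 7 20
```

```text
t 7.85 runner xyz mm [105.9   5.5  20.1]
ft runner [ 0.43 -6.62  7.91] w 9.428411726012811e-06 rows y-tilt
turn units [0.    0.011 0.023]
target [ 0.59059118 -0.04109542  0.02      ] shift mm [ 0.1  1.5 -0.9]
```

Call:
arm_command(rows=[[1,[0,1,0],[0,0,0]],[1,[0,2,0],[0,0,0]],[1,[0,2,0],[0,0,0]]])

```text
time_s: 8.15
ee_pos: [0.5913, -0.0426, 0.0201]
orientation: [[0.001, 0.09, 0.996], [-0.006, 0.996, -0.09], [-1.0, -0.006, 0.001]]
ft_force: [-0.5, -11.2, 7.5]
gripper_width: 0.0002
```

```bash
python3 go.py 105 7 20
```

```text
t 8.15 runner xyz mm [105.8   5.5  20.1]
ft runner [  0.51 -11.23   7.48] w 0.00022382687684739625 rows y-tilt
turn units [-0.009  0.009  0.04 ]
target [ 0.59059118 -0.04109542  0.02      ] shift mm [ 0.1  1.5 -0.8]
```

The finger stopped advancing and the force rose from 6.6 to 11.2 N, so the tray is against the stop. I'll relax the push, then lift.

Call:
arm_command(rows=[[1,[0,-2,0],[0,0,0]],[1,[0,-5,0],[0,0,0]],[1,[-3,-6,0],[0,0,0]],[1,[-8,-6,0],[0,0,0]],[1,[-15,-6,0],[0,0,0]],[1,[-30,-6,0],[0,0,0]],[1,[-50,-6,0],[0,0,0]],[1,[-80,-6,0],[0,0,0]],[1,[-110,-6,0],[0,0,0]],[1,[-125,-6,0],[0,0,0]]])

```text
time_s: 9.15
ee_pos: [0.5908, -0.044, 0.147]
orientation: [[0.002, 0.087, 0.996], [-0.0, 0.996, -0.087], [-1.0, -0.0, 0.002]]
ft_force: [0.2, -0.4, -1.0]
gripper_width: 0.0003
```

Call:
arm_command(rows=[[1,[-20,-20,0],[0,0,0]],[1,[-40,-50,0],[0,0,0]],[1,[-50,-80,0],[0,0,0]],[1,[-60,-110,0],[0,0,0]],[1,[-60,-140,0],[0,0,0]],[1,[-60,-160,0],[0,0,0]],[1,[-60,-170,0],[0,0,0]],[1,[-60,-170,0],[0,0,0]]])

```text
time_s: 9.95
ee_pos: [0.5749, -0.2147, 0.2041]
orientation: [[-0.001, 0.089, 0.996], [-0.0, 0.996, -0.089], [-1.0, -0.0, -0.001]]
ft_force: [-0.1, 0.5, -0.2]
gripper_width: 0.0001
```

```bash
python3 go.py; python3 - <<'E'
from h import *
import cv2
for n,(a,b,c,d) in {"scene":(180,330,190,370),"top":(170,320,230,430)}.items():
    cv2.imwrite(f"pics/{n}3.png",cv2.resize(cams.get_image(n)[a:b,c:d],None,fx=4,fy=4,interpolation=cv2.INTER_CUBIC))
p=np.load("p.npy");t=81
for n,o in(("scene",[190,180]),("top",[230,170])):
  for q in([-55,60+t,68],[55,60+t,68],[55,-120+t,68],[-55,-120+t,68],[125,30,34],[125,-135,34],[60,-135,34],[128,-63+t,80],[80,0,48],[80,0,38]): print(n,q,(((proj(n,R2W(p,q))[0]-o+.5)*4)-.5).round())
E
```

```text
t 9.95 runner xyz mm [ 104.7 -167.4  204.1]
ft runner [-0.13  0.48 -0.21] w 5.101522886667416e-05 rows y-tilt
turn units [-0.003 -0.009  0.002]
scene [-55, 141, 68] [499.  67.]
scene [55, 141, 68] [605. 148.]
scene [55, -39, 68] [390. 270.]
scene [-55, -39, 68] [288. 177.]
scene [125, 30, 34] [546. 319.]
scene [125, -135, 34] [334. 450.]
scene [60, -135, 34] [271. 385.]
scene [128, 18, 80] [537. 280.]
scene [80, 0, 48] [464. 286.]
scene [80, 0, 38] [464. 297.]
top [-55, 141, 68] [143. 494.]
top [55, 141, 68] [164. 315.]
top [55, -39, 68] [457. 343.]
top [-55, -39, 68] [441. 524.]
top [125, 30, 34] [355. 232.]
top [125, -135, 34] [613. 257.]
top [60, -135, 34] [606. 358.]
top [128, 18, 80] [376. 214.]
top [80, 0, 48] [396. 302.]
top [80, 0, 38] [395. 305.]
```

View pics/scene3.png

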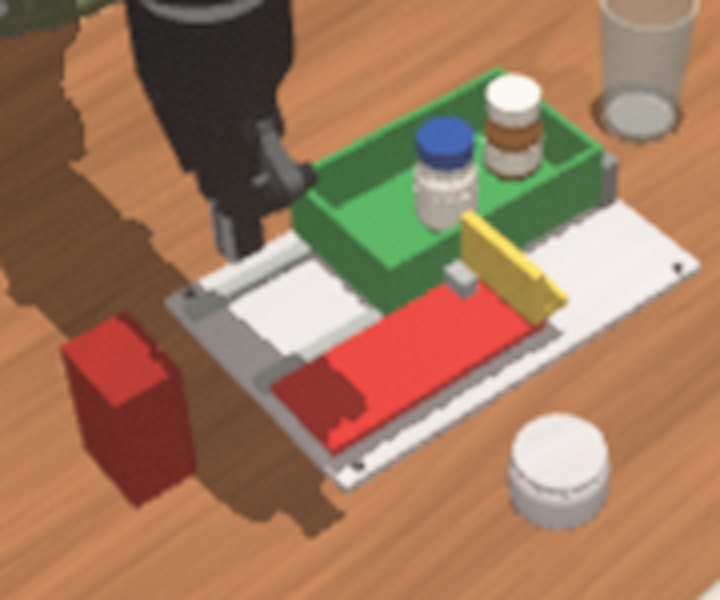

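View pics/top3.png

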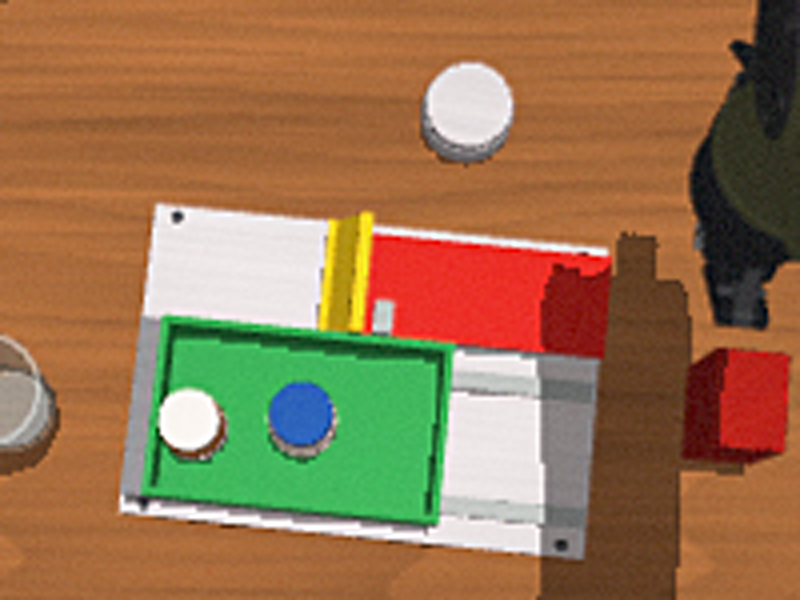

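The tray corners and lug match the projection for 81 mm travel (top view (164,317) and (374,212)). The tooth stands up behind the lug, the pad corner matches its raised height, the jars are upright, and the arm is clear.

```bash
python3 -c "
from station import r
print(r.job_done(), r.state()['time_s'])"
```

```text
the job is handed in; nothing more can be done
the job is handed in; nothing more can be done
```

The tray is home against its end stop with the catch sprung up behind the lug. I handed the job in at about 10 s of the 35 s allowed.

**What I did:** With the fingers shut, I pressed the red pad down about 13.5 mm, which took about 7.3 N. Holding it there, I slid the finger along the pad and pushed the lug until the tray stopped. The push was 6 to 7 N while moving and rose to 11 N at the stop. Then I relaxed the push, lifted straight up and backed away.

**Last checks:**
- **Tray:** in both pictures the visible tray corners and the lug match 81 mm travel to within about 1 to 2 pixels. One rear tray corner was hidden by the gripper in the scene view.
- **Catch:** the tooth shows behind the lug and the pad matches its raised height.
- **Surroundings:** both jars stand upright in the tray. The tin, carton and glass show no movement in the close-ups. I did not image the stapler and spray bottle again, but the arm kept clear of them.
- **Arm:** it is clear of everything, and the force reading is about zero.

No check failed or disagreed. The hand-in gave no verdict.

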